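# Close a split plaster mould with its draw latch

### The arm

A 6-joint arm with a two-finger parallel gripper is mounted at the origin on the work surface. World frame = base frame: x ahead of the robot, y to its left, z up, the work surface at z = 0. Lengths are in m, angles in rad, forces in N, time in s.
With the tool pointing down it reaches from about 0.35 to 0.975 m from the base axis. Payload 17.4 kg.
Tool frame: the origin (TCP) lies on the front face of the gripper's body, between the roots of the fingers; the fingertips stand 73 mm ahead of it and the grasp point (between the pads) lies 54 mm ahead of it; z points along the fingers, y is the line along which they close (so a half turn about z gives the same grasp; the last joint's range is limited). The gripper opens to 85 mm and grips with 20 to 120 N. Pads are 22 mm wide; open, the fingers measure 114 mm over their backs; the gripper's body (76 mm by 85 mm) begins 54 mm behind the grasp point. The pads swing forward as they close: fully open they stand 13 mm farther back than shut.
Start: joints at [1.126, 0.116, 1.442, -0, 1.584, -0.038], TCP at [0.267, 0.62, 0.304] pointing down, gripper open.
Joint ranges: [-2.83, 2.83], [-0.83, 2.19], [0.07, 2.5], [-1.14, 4.28], [0.01, 3], [-2.97, 2.97]. Speed limits (rad/s): [1.89, 1.89, 2.22, 3.14, 3.14, 3.14].

### API

Orientations are given as a unit quaternion [w, x, y, z].
In Python, from bench import r, imaging, finder gives the robot as it stands.
- The arm moves only by the shell command python3 -m inch 'ROWS' [FORCE]. ROWS is JSON, a list of rows, each an object with "fingers": the finger opening in mm, from 0 to 85.4; "slide": the shift along the world's x, y, z in mm, a list of three; "delta_rot": the turn, a rotation vector about the world's x, y, z in degrees, a list of three. In form: [{"fingers": fingers, "slide": [tx, ty, tz], "delta_rot": [wx, wy, wz]}, ...]. A call has exactly 10 rows; each row is the pose to reach, as a shift and turn from the pose commanded when the call began; what a row does not reach only later rows make up. A row lasts 1/8 s, in which the tool goes at most 62.5 mm and 10.7 degrees, less where a joint would pass 70% of its speed; a pose out of reach is approached as far as the arm can. A call with a gripper value outside its range is refused whole. The fingers move at their own pace and stop on an object; FORCE is the grip in N (left out, the last holds). Time passes only in rows, so rows that repeat a pose let the fingers close, or fill a call up. It gives the time, the measured TCP pose, the force, the opening and the grip force at its end, in the units of the state.
- r.get_obs(): the state, without advancing time (a new reading comes with each control period).
- imaging.snapshot(name): name is "scene" or "top" or "wrist"; returns a dict with "img" (400x640x3 uint8, blue, green, red), "z_map" (400x640 float32, m along the optical axis (not along the pixel's ray), 0 where there is no reading), "fx", "fy", "cx", "cy" (pixels), "view" (4x4, takes a point from world to camera coordinates). Camera axes: x right, y down, z forward; pixel columns grow to the right and rows downward; lengths in m; the calibration is good to about 2 mm. A picture is of the moment at which its call begins.
- r.finish_job(): hands the job in; it is judged then, once.
Trained networks look in a picture, given as the dict that the camera call returned (one of the last four; its "shot" number tells which), for a name from the list of things; names that differ only in an ending like _2 or _b are one class to them, and where a whole thing is asked for, a point or a joint stands for the part that bears it (a point fixed in the world has none). Each returns a list of dicts, best first, with "score" (0 to 1); they miss things now and then, are a little off and sometimes report something else, mostly with a low value. They report only what shows in the picture. A call takes as long as a camera call. They do not tell look-alikes from the thing itself.
- finder.find_in(label, picture): "location" ([x, y, z] in m, in world coordinates, good to about 4 mm: the middle of the surface that is visible of it).
The state is a dict: "clock": time; "joint_pos": joint angles; "dq": joint speeds; "joint_efforts": joint torques, N m; "ee_pos": TCP position; "tool_rot": TCP orientation; "contact_force": force on the tool from outside, world axes, zero at the start; "moment": the same for the moment, N m; "opening": opening from 0.0 (shut) to 1.0 (fully open); "grasp_force": force on a finger pad.
Only numpy, scipy, OpenCV 4.12 (cv2) and the standard library are available. Lean on these libraries where they do the work, as an engineer would, in place of code of your own. Each camera call takes 0.05 s, during which the arm holds its last target. There are 200 camera calls.

### The job

Close up the casting mould: take the loose plaster half that carries the steel hook, stand it upright in the wooden cradle between the rails push its hollowed face flush against the fixed half and let it go. Then bring the latch's wire loop over, drop its bar behind the hook, and only then throw the lever all the way back and down until it lies flat and the two halves are clamped tight together. Do not shove or knock over the other mould half, the clay figure or the jar.

Things in the scene. Friction and masses are not known exactly. Their poses are not given: they have to be found in the camera images.
- cradle: Fixed wooden board, 94 mm wide (y), 10 thick, x -110..90, carrying the fixed plaster half (x -100..0, 56 wide, top at z 70). Origin on the table under the middle of the fixed half's parting face; +x points out of that face, to where the loose half goes; z up. Two rails, tops at z 22, inner faces at y +-31, leave 3 mm each side of the loose half.
- half: Loose plaster half with a steel hook on top: block 56 x 56 x 60 mm high, about 0.4 kg, upright. Origin: centre of its underside, z up. Its hollowed parting face is at x -28; seated, its axes are parallel to the cradle's. Grip it across y. Hook: 14 wide (y), post x -8..-2, 19 tall above the top, lip overhanging to x +4, its underside 14 above the top; open side to +x.
- home (a point): Where the loose half's origin must finally be: on the cradle board at cradle x 28, y 0, z 10 mm (faces touching). The latch pulls only at the top and would tip a half that stands off, so push it home first.
- seat (a point): Point on the loose half where the centre of the loop's bar lies once clamped: half x 2, y 0, z 65.5 mm (5.5 mm above its top, against the post, under the lip).
- pivot (a point): Axis of the lever's hinge, fixed on the cradle at x -35, y 0, z 82 mm; the axis runs along the cradle's y.
- lever (a joint): Lever angle, rad: 0 shut (flat, handle towards cradle -x), grows as the handle is raised, 1.57 upright, at most 2.1. Stiff hinge (0.08 N m): stays where left; starts at 0.3 to 0.7. Pulling the loop towards the hook raises it. With the loop hooked, pushing the handle back and down takes a few N until the toggle point at about 0.3; past it the loop pulls it shut and holds it.
- lever_tip (a point): Middle of the lever's upper face (up when shut) at its free end, 90 mm from the pivot. The lever is a steel bar 16 mm wide (y), 6 thick; its upper face runs 4 mm above the pivot when shut (8 mm on the last 12 mm).
- loop (a joint): Wire loop's angle to the lever, rad. Loop minus lever angle = the loop's elevation from cradle +x: 0 level towards the loose half, 1.57 standing up. Swings freely under its weight; starts folded back near its limit of 2.6, leaning over the lever. Its hinge is on the lever, 20 mm from the pivot towards the handle, 5 mm below the pivot when shut.
- stretch (a joint): How far the sprung loop is stretched, m; 0 = slack, spring 7 N per mm. About 0.002 when clamped.
- bar (a point): Centre of the loop's cross bar, the one that hooks: 8 mm thick, 47 long along cradle y, 81.8 mm from the loop's hinge. The loop's two wire sides (5 thick) are 44 mm apart, so the hook fits between them.
- pull (a point): Centre of the bar at the loop's free end, by which to hold it: 10 mm thick, along cradle y, 39 mm free between the loop's sides; 44 mm farther out along the loop than the cross bar and 12 to the side that is up when the loop lies level. Pinch it from above between the sides (fingers closing along cradle x); it turns between the fingers. When hooked it lies beyond the loose half's back.
- other_half: Bystander: taller plaster half of another mould, 62 x 60 x 78 mm high, no hook. Origin: centre of its underside. Leave it where it stands.
- figure: Bystander: terracotta figure, 54 mm across at the base, 109 tall. Origin: centre of its underside. Leave it where it stands.
- jar: Bystander: closed glass jar, 54 mm across, 68 tall, beside the cradle, about 110 mm to its +y side. Origin: centre of its underside. Leave it where it stands.
Not all that is in view belongs to the job. Leave any purple or turquoise look-alike of the half alone.

How it is judged:
On the way, in this order (a step that is already met when the one before it is completed fails the run):
1. the loose half stands in the cradle, facing the fixed half with at most about 10 mm between them, let go (x of half in the frame of cradle between 0.025 and 0.038 m and y of half in the frame of cradle between -0.006 and 0.006 m and z of half in the frame of cradle between 0.005 and 0.014 m and angle between the x axis of half and the x axis of cradle, either way round below 0.06 rad and contact force between the fingers and half below 0.2 N), for 0.2 s.
2. the loop's bar is down behind the hook while the lever is still raised (above 0.6 rad), the half still in its place (x of bar in the frame of half between -0.002 and 0.016 m and z of bar in the frame of half between 0.058 and 0.0735 m and y of bar in the frame of half between -0.012 and 0.012 m and x of half in the frame of cradle between 0.025 and 0.038 m and y of half in the frame of cradle between -0.006 and 0.006 m and z of half in the frame of cradle between 0.005 and 0.014 m and angle between the x axis of half and the x axis of cradle, either way round below 0.06 rad and value of joint lever above 0.6 rad), for 0.2 s.
3. the lever is pushed shut with the loop stretched on the hook (x of bar in the frame of half between -0.002 and 0.016 m and z of bar in the frame of half between 0.058 and 0.0735 m and y of bar in the frame of half between -0.012 and 0.012 m and value of joint lever below 0.08 rad and value of joint stretch above 0.0007 m), for 0.2 s.
At the end, for the whole second after the job is handed in: The hooked half stands in the cradle, parallel within 0.06 rad, within 6 mm of its middle line and 2 mm of the fixed half; the bar is behind the hook, within 7 mm of the seat; the loop is stretched over 0.7 mm, the lever shut (below 0.08 rad), all at rest (all of step 3 and x of half in the frame of cradle between 0.025 and 0.03 m and y of half in the frame of cradle between -0.006 and 0.006 m and z of half in the frame of cradle between 0.005 and 0.014 m and angle between the x axis of half and the x axis of cradle, either way round below 0.06 rad and linear speed of half below 0.01 m/s and distance between bar and seat below 0.007 m and velocity of joint lever below 0.05 rad/s); the robot touches nothing.
It fails at once if the other mould half shoved by more than 20 mm or tipped over (distance of other_half from where it was at the start of the episode above 0.02 m or angle between other_half's own z axis and vertical above 0.4 rad).
It fails at once if the clay figure shoved by more than 20 mm or tipped over (distance of figure from where it was at the start of the episode above 0.02 m or angle between figure's own z axis and vertical above 0.4 rad).
It fails at once if the jar shoved by more than 20 mm or tipped over (distance of jar from where it was at the start of the episode above 0.02 m or angle between jar's own z axis and vertical above 0.4 rad).
It also fails if it takes over 67 s, if anything falls off the work surface, if the arm or the gripper's body presses on something with over 40 N, if the wrist force passes 120 N, or if a joint passes its speed limit or range.

## Working session

There is one attempt and no reset: what is moved stays moved. The work goes in short steps, Python scripts to look and compute and a shell command to move; the robot and the scene stay as the last step left them, time stands still between calls to the robot, and variables do not carry over. Pictures are saved under pics/ and viewed, at most 13 in all, crops included, and the job is handed in when it is done.

```bash
mkdir -p pics; ls; cat > h.py <<'E'
import numpy as np, cv2
from bench import r, imaging, finder
def w(s,u,v):
    z=float(s["z_map"][int(v),int(u)]); p=np.array([(u-s["cx"])/s["fx"]*z,(v-s["cy"])/s["fy"]*z,z,1])
    return (np.linalg.inv(s["view"])@p)[:3]
def cloud(s):
    z=s["z_map"]; v,u=np.mgrid[:z.shape[0],:z.shape[1]]
    P=np.stack([(u-s["cx"])/s["fx"]*z,(v-s["cy"])/s["fy"]*z,z,np.ones_like(z)],-1)
    return (P@np.linalg.inv(s["view"]).T)[...,:3]
def px(s,p):
    c=s["view"]@np.append(p,1); return [round(c[0]/c[2]*s["fx"]+s["cx"]),round(c[1]/c[2]*s["fy"]+s["cy"])]
E
python3 - <<'E'
from h import *
a=imaging.snapshot("scene"); b=imaging.snapshot("top")
for n,s in(("scene",a),("top",b)):
    cv2.imwrite(f"pics/{n}0.png",s["img"])
    for l in["cradle","half","lever","loop","bar","pull","lever_tip","seat","other_half","figure","jar"]:
        for d in finder.find_in(l,s)[:3]: print(n,l,round(d["score"],2),np.round(d["location"],3),px(s,d["location"]))
print(r.get_obs())
E
```

```text
pics
scene cradle 0.88 [ 0.611 -0.036  0.03 ] [277, 202]
scene half 0.98 [0.583 0.255 0.054] [352, 260]
scene half 0.9 [0.637 0.131 0.052] [300, 236]
scene half 0.64 [0.689 0.263 0.058] [310, 283]
scene lever 0.72 [ 0.643 -0.05   0.135] [260, 169]
scene loop 0.66 [ 0.644 -0.038  0.17 ] [260, 158]
scene bar 0.54 [ 0.644 -0.038  0.168] [260, 159]
scene bar 0.29 [ 0.644 -0.052  0.132] [259, 170]
scene pull 0.75 [ 0.646 -0.038  0.166] [259, 160]
scene pull 0.19 [0.583 0.249 0.057] [350, 258]
scene lever_tip 0.53 [ 0.643 -0.05   0.135] [260, 169]
scene seat 0.96 [0.688 0.264 0.056] [310, 284]
scene seat 0.72 [0.583 0.25  0.05 ] [350, 260]
scene seat 0.6 [0.638 0.13  0.052] [299, 236]
scene other_half 0.77 [0.458 0.219 0.059] [387, 228]
scene figure 0.55 [0.535 0.385 0.057] [413, 292]
scene jar 0.8 [ 0.63  -0.161  0.044] [251, 177]
top cradle 0.83 [ 0.575 -0.057  0.025] [376, 207]
top half 0.86 [0.671 0.25  0.054] [222, 152]
top half 0.83 [0.57  0.228 0.054] [231, 204]
top half 0.8 [0.645 0.382 0.062] [151, 163]
top lever 0.66 [ 0.64  -0.059  0.135] [388, 164]
top lever 0.18 [0.441 0.208 0
[... 537 characters left out ...]
5]
{'clock': 1.2, 'joint_pos': array([ 1.12622902e+00,  1.16021520e-01,  1.44160725e+00,  2.04002227e-05,
        1.58401058e+00, -3.78005863e-02]), 'dq': array([-0.001886  , -0.0002486 , -0.00027347, -0.00146512,  0.00176276,
        0.00116514]), 'joint_efforts': array([ 4.88357095e-03, -7.31761336e+01, -6.32657790e+01,  1.99299311e-04,
        4.91379797e-04, -6.24447148e-05]), 'ee_pos': array([0.26706513, 0.61992622, 0.30388411]), 'tool_rot': array([-1.54812963e-05,  2.01983973e-01,  9.79388827e-01, -2.02383487e-05]), 'contact_force': array([ 0.24665061, -0.57746503,  0.2708319 ]), 'moment': array([ 0.04037819,  0.01574006, -0.00825486]), 'grasp_force': 0.0, 'opening': 1.000356363155117}
```

View pics/scene0.png

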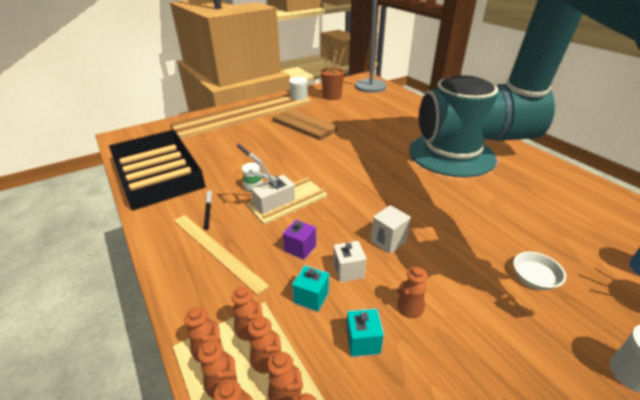

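View pics/top0.png

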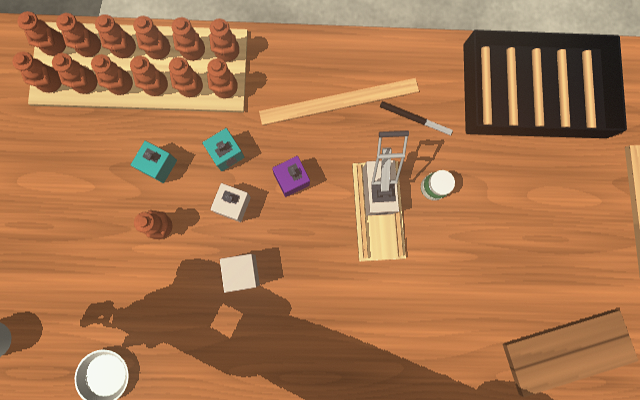

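Candidates for the half (top image): white block with hook (230,201), purple (291,176), turquoise (222,148) and (153,160), hookless white block (238,272, other_half). I choose the white one with hook at (230,201). The cradle (380,210) opens towards the robot (world −x).

```bash
python3 - <<'E'
from h import *
s=imaging.snapshot("top"); C=cloud(s); X=C[...,0];Y=C[...,1];Z=C[...,2]
def rect(m,n):
    p=C[m][:,:2].astype(np.float32)*1000
    print(n,len(p),cv2.minAreaRect(p),"medz",np.median(C[m][:,2]))
box=lambda x0,x1,y0,y1:(X>x0)&(X<x1)&(Y>y0)&(Y<y1)
rect(box(.53,.62,.18,.28)&(Z>.052)&(Z<.066),"half top")
rect(box(.53,.62,.18,.28)&(Z>.07)&(Z<.085),"hook")
rect(box(.45,.72,-.12,.0)&(Z>.006)&(Z<.03),"board+rails")
rect(box(.45,.72,-.12,.0)&(Z>.016)&(Z<.03),"rails")
rect(box(.45,.72,-.12,.0)&(Z>.062)&(Z<.076),"fixed top")
rect(box(.55,.72,-.12,.0)&(Z>.10),"lever/loop")
rect(box(.40,.5,.15,.26)&(Z>.06),"other")
rect(box(.55,.65,-.2,-.13)&(Z>.06),"jar")
rect(box(.48,.58,.33,.42)&(Z>.03),"fig")
cv2.imwrite("pics/c1.png",np.hstack([cv2.resize(s["img"][170:235,195:275],(400,325),interpolation=cv2.INTER_CUBIC),cv2.resize(s["img"][120:270,345:445],(217,325),interpolation=cv2.INTER_CUBIC)]))
E
```

```text
half top 813 ((576.901123046875, 231.33102416992188), (56.83647537231445, 56.03761672973633), 70.96466064453125) medz 0.05924894324312824
hook 53 ((578.8681030273438, 230.9767608642578), (14.733403205871582, 11.918084144592285), 70.25078582763672) medz 0.07801981410419256
board+rails 2816 ((573.1702880859375, -64.063232421875), (199.87193298339844, 94.87312316894531), 4.500831604003906) medz 0.010420568811696673
rails 692 ((573.011474609375, -64.2096939086914), (188.03738403320312, 78.88113403320312), 4.521815776824951) medz 0.021489533029094232
fixed top 1034 ((612.6000366210938, -60.87693786621094), (99.76036071777344, 56.36714553833008), 4.752127647399902) medz 0.06992956945860013
lever/loop 800 ((647.9644775390625, -58.09788513183594), (69.5053482055664, 49.3837890625), 4.7621917724609375) medz 0.16389953451968303
other 1149 ((442.6222839355469, 206.53726196289062), (61.96849822998047, 60.79303741455078), 10.629934310913086) medz 0.07710771676889261
jar 487 ((623.4241333007812, -176.70993041992188), (46.836669921875, 46.556365966796875), 0.07122522592544556) medz 0.06760279304702044
fig 746 ((529.810302734375, 370.7460632324219), (46.25965881347656, 50.15292739868164), 88.77595520019531) medz 0.07108503694028245
```

View pics/c1.png

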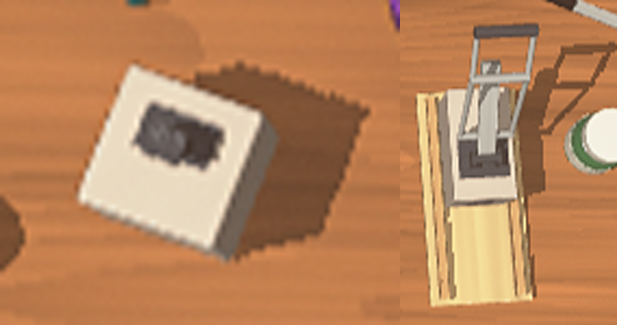

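The crop shows the white block with its dark hook, at crop (185,135), and the cradle with lever and loop leaning back over +world x (loop grip bar at crop (505,32)). The geometry gives: cradle origin (563,-65) with yaw 184.6°, and half at (577,231) with yaw 161°. The sign of that yaw still needs confirming from close by.

```bash
python3 -m inch '[{"fingers":85,"slide":[40,-50,0],"delta_rot":[0,0,1]},{"fingers":85,"slide":[80,-100,0],"delta_rot":[0,0,2]},{"fingers":85,"slide":[120,-150,0],"delta_rot":[0,0,3]},{"fingers":85,"slide":[160,-200,0],"delta_rot":[0,0,4]},{"fingers":85,"slide":[200,-250,0],"delta_rot":[0,0,4.3]},{"fingers":85,"slide":[240,-300,-20],"delta_rot":[0,0,4.3]},{"fingers":85,"slide":[280,-350,-40],"delta_rot":[0,0,4.3]},{"fingers":85,"slide":[310,-389,-70],"delta_rot":[0,0,4.3]},{"fingers":85,"slide":[310,-389,-84],"delta_rot":[0,0,4.3]},{"fingers":85,"slide":[310,-389,-84],"delta_rot":[0,0,4.3]}]'
python3 - <<'E'
from h import *
print(r.get_obs()["ee_pos"],r.get_obs()["tool_rot"])
s=imaging.snapshot("wrist"); C=cloud(s); X=C[...,0];Y=C[...,1];Z=C[...,2]
for lo,hi in((.054,.066),(.07,.085)):
    m=(X>.53)&(X<.625)&(Y>.18)&(Y<.28)&(Z>lo)&(Z<hi)
    if m.sum()>10: print(m.sum(),cv2.minAreaRect(C[m][:,:2].astype(np.float32)*1000),np.median(C[m][:,2]))
a=imaging.snapshot("scene")
cv2.imwrite("pics/w1.png",np.hstack([cv2.resize(s["img"],(480,300)),cv2.resize(a["img"][235:290,320:375],(300,300),interpolation=cv2.INTER_CUBIC)]))
E
```

```text
clock: 2.5
ee_pos: [0.5768, 0.2306, 0.2184]
tool_rot: [-0.001, 0.166, 0.986, -0.001]
contact_force: [-0.1, 1.0, -0.7]
opening: 0.997
grasp_force: 0.0
[0.57676987 0.23058148 0.21842678] [-1.17668194e-03  1.65641037e-01  9.86185264e-01 -5.36128222e-04]
5000 ((574.3824462890625, 233.7298583984375), (56.14338684082031, 56.1652717590332), 71.3114242553711) 0.06046376529939888
376 ((576.2650146484375, 233.0475616455078), (13.936923027038574, 12.281253814697266), 71.33759307861328) 0.07931034518896056
```

View pics/w1.png

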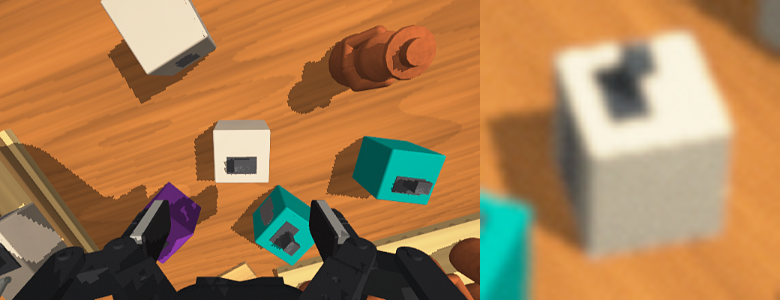

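The scene crop shows the hook's lip leaning towards −x world, and the wrist view shows the block (240,150) with a plain face towards the robot. So the hollow face points to +x world and the yaw is 161°. Descending to grip.

```bash
python3 -m inch '[{"fingers":85,"slide":[-1.5,1.5,-40],"delta_rot":[0,0,0.3]},{"fingers":85,"slide":[-1.5,1.5,-80],"delta_rot":[0,0,0.3]},{"fingers":85,"slide":[-1.5,1.5,-110],"delta_rot":[0,0,0.3]},{"fingers":85,"slide":[-1.5,1.5,-126],"delta_rot":[0,0,0.3]},{"fingers":85,"slide":[-1.5,1.5,-126],"delta_rot":[0,0,0.3]},{"fingers":45,"slide":[-1.5,1.5,-126],"delta_rot":[0,0,0.3]},{"fingers":45,"slide":[-1.5,1.5,-126],"delta_rot":[0,0,0.3]},{"fingers":45,"slide":[-1.5,1.5,-126],"delta_rot":[0,0,0.3]},{"fingers":45,"slide":[-1.5,1.5,-126],"delta_rot":[0,0,0.3]},{"fingers":45,"slide":[-1.5,1.5,-126],"delta_rot":[0,0,0.3]}]' 40
```

```text
clock: 3.85
ee_pos: [0.5762, 0.2326, 0.0957]
tool_rot: [0.001, 0.163, 0.987, 0.001]
contact_force: [-1.4, 0.4, 6.9]
opening: 0.649
grasp_force: 44.4
```

```bash
python3 -m inch '[{"fingers":45,"slide":[0,0,40],"delta_rot":[0,0,0]},{"fingers":45,"slide":[0,0,85],"delta_rot":[0,0,0]},{"fingers":45,"slide":[-8,-40,110],"delta_rot":[0,0,4]},{"fingers":45,"slide":[-15,-90,110],"delta_rot":[0,0,8]},{"fingers":45,"slide":[-24,-140,110],"delta_rot":[0,0,12]},{"fingers":45,"slide":[-32,-190,110],"delta_rot":[0,0,16]},{"fingers":45,"slide":[-40,-240,110],"delta_rot":[0,0,20]},{"fingers":45,"slide":[-46.5,-280,110],"delta_rot":[0,0,23.4]},{"fingers":45,"slide":[-46.5,-300,110],"delta_rot":[0,0,23.4]},{"fingers":45,"slide":[-46.5,-300,110],"delta_rot":[0,0,23.4]}]'
python3 - <<'E'
from h import *
print(r.get_obs()["ee_pos"])
for n in("top","wrist"):
  s=imaging.snapshot(n); C=cloud(s); X=C[...,0];Y=C[...,1];Z=C[...,2]
  def rect(m,t):
    if m.sum()>20: print(n,t,m.sum(),np.round(np.concatenate([np.ravel(q) for q in cv2.minAreaRect(C[m][:,:2].astype(np.float32)*1000)]),1),np.median(C[m][:,2]))
  b=(X>.45)&(X<.7)&(Y>-.13)&(Y<.0)
  rect(b&(Z>.062)&(Z<.076),"fixed top"); rect(b&(Z>.016)&(Z<.03),"rails");rect(b&(Z>.006)&(Z<.03),"board")
  rect(b&(X<.58)&(Z>.15)&(Z<.18),"half held"); rect(b&(X<.58)&(Z>.181)&(Z<.195),"hook")
  cv2.imwrite(f"pics/p2{n}.png",s["img"])
E
```

```text
clock: 5.1
ee_pos: [0.5291, -0.0684, 0.2041]
tool_rot: [0.0, -0.04, 0.999, 0.0]
contact_force: [-0.0, 0.6, -4.4]
opening: 0.647
grasp_force: 45.2
[ 0.52914548 -0.06841673  0.20411473]
top fixed top 424 [612.8 -39.9  29.  103.2  84.7] 0.06953153223712466
top rails 433 [571.3 -38.5 188.6  27.2   4.8] 0.0213445438107287
top board 1113 [570.5 -31.9  49.6 199.9  88.6] 0.011449641308696967
wrist fixed top 46 [651.9 -57.2   3.4  37.3   5.4] 0.07021396591599578
wrist rails 1391 [501.  -68.1  50.2  78.2   4.6] 0.022320427886248217
wrist board 8072 [503.4 -67.8  65.1  94.3   4.4] 0.010675462959317927
wrist half held 21531 [527.6 -67.3  57.  100.5   4.9] 0.168834051336071
wrist hook 11965 [528.7 -67.2  27.8 123.    4.6] 0.18962883290083837
```

```bash
python3 - <<'E'
from h import *
t=np.radians(184.6); R=np.array([[np.cos(t),np.sin(t)],[-np.sin(t),np.cos(t)]])
s=imaging.snapshot("wrist"); C=cloud(s); Z=C[...,2]
Q=(C[...,:2]*1000-np.array([563,-64.9]))@R.T; u,v=Q[...,0],Q[...,1]
white=s["img"].min(-1)>110
def ext(m,t): print(t,m.sum(),"x",np.round(np.percentile(u[m],[1,50,99]),1),"y",np.round(np.percentile(v[m],[1,50,99]),1),"z",np.round(np.median(Z[m]),4))
near=(abs(v)<60)
ext(near&white&(Z>.160)&(Z<.172),"half top")
ext(near&(abs(v)<12)&(Z>.183)&(Z<.195),"hook")
ext(near&(Z>.018)&(Z<.026)&(v>0)&(u>40),"rail+"); ext(near&(Z>.018)&(Z<.026)&(v<0)&(u>40),"rail-")
ext(near&(Z>.004)&(Z<.014)&(u>30)&(abs(v)<33),"board in"); ext((abs(v)<55)&(Z>.006)&(Z<.026)&(u>40),"board")
cv2.imwrite("pics/w3.png",s["img"])
print(r.get_obs()["ee_pos"])
E
```

```text
half top 7509 x [ 9.4 53.7 63. ] y [-27.9  -1.1  25.9] z 0.1688
hook 1642 x [27.  35.2 39.8] y [-7.8 -0.8  5.8] z 0.1876
rail+ 631 x [40.8 65.2 86.9] y [29.  32.8 37. ] z 0.0224
rail- 635 x [40.4 64.5 86.8] y [-40.7 -36.5 -32.8] z 0.0224
board in 5439 x [34.  64.7 91.9] y [-32.5  -1.5  29.1] z 0.0105
board 7340 x [40.5 67.3 91.9] y [-47.7  -2.2  44. ] z 0.0107
[ 0.52924705 -0.0667766   0.20390645]
```

View pics/w3.png

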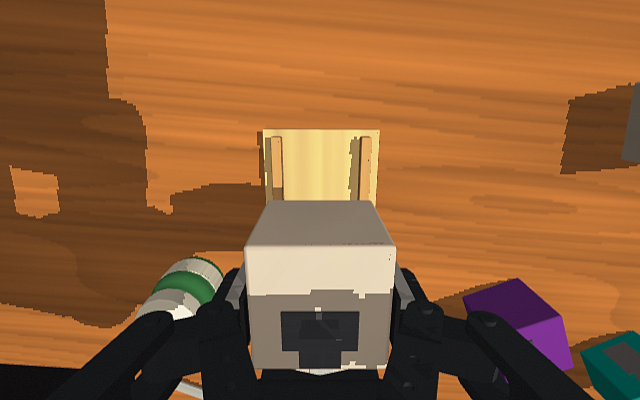

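The wrist view shows the held block (320,280) lined up with the rails (275,165)/(365,165), 1 mm off at most. Lowering.

```bash
python3 -m inch '[{"fingers":45,"slide":[0,0.5,-30],"delta_rot":[0,0,0]},{"fingers":45,"slide":[0,0.5,-60],"delta_rot":[0,0,0]},{"fingers":45,"slide":[0,0.5,-78],"delta_rot":[0,0,0]},{"fingers":45,"slide":[0,0.5,-84],"delta_rot":[0,0,0]},{"fingers":45,"slide":[0,0.5,-88],"delta_rot":[0,0,0]},{"fingers":45,"slide":[0,0.5,-92],"delta_rot":[0,0,0]},{"fingers":45,"slide":[0,0.5,-95],"delta_rot":[0,0,0]},{"fingers":45,"slide":[0,0.5,-97],"delta_rot":[0,0,0]},{"fingers":45,"slide":[0,0.5,-98],"delta_rot":[0,0,0]},{"fingers":45,"slide":[0,0.5,-98],"delta_rot":[0,0,0]}]'
```

```text
clock: 6.5
ee_pos: [0.5291, -0.0671, 0.1059]
tool_rot: [0.0, -0.041, 0.999, -0.0]
contact_force: [0.4, 0.6, -4.2]
opening: 0.651
grasp_force: 45.2
```

```bash
python3 -m inch '[{"fingers":45,"slide":[0,0,-1],"delta_rot":[0,0,0]},{"fingers":45,"slide":[1,0.1,-1.5],"delta_rot":[0,0,0]},{"fingers":45,"slide":[2,0.2,-1.5],"delta_rot":[0,0,0]},{"fingers":45,"slide":[3,0.2,-1.5],"delta_rot":[0,0,0]},{"fingers":45,"slide":[4,0.3,-1.5],"delta_rot":[0,0,0]},{"fingers":45,"slide":[5,0.4,-1.5],"delta_rot":[0,0,0]},{"fingers":45,"slide":[5.5,0.4,-1.5],"delta_rot":[0,0,0]},{"fingers":45,"slide":[6,0.5,-1.5],"delta_rot":[0,0,0]},{"fingers":45,"slide":[6,0.5,-1.5],"delta_rot":[0,0,0]},{"fingers":45,"slide":[6,0.5,-1.5],"delta_rot":[0,0,0]}]'
```

```text
clock: 7.75
ee_pos: [0.5346, -0.0669, 0.1057]
tool_rot: [-0.001, -0.041, 0.999, -0.0]
contact_force: [-18.1, -2.8, 16.5]
opening: 0.653
grasp_force: 47.9
```

```bash
python3 -m inch '[{"fingers":70,"slide":[-0.3,0,0.5],"delta_rot":[0,0,0]},{"fingers":85,"slide":[-0.3,0,0.5],"delta_rot":[0,0,0]},{"fingers":85,"slide":[-0.3,0,0.5],"delta_rot":[0,0,0]},{"fingers":85,"slide":[-0.3,0,0.5],"delta_rot":[0,0,0]},{"fingers":85,"slide":[-0.3,0,20],"delta_rot":[0,0,0]},{"fingers":85,"slide":[-0.3,0,60],"delta_rot":[0,0,0]},{"fingers":85,"slide":[-0.3,0,110],"delta_rot":[0,0,0]},{"fingers":85,"slide":[-10,0,165],"delta_rot":[0,0,0]},{"fingers":85,"slide":[-40,20,195],"delta_rot":[0,0,-10]},{"fingers":85,"slide":[-80,40,195],"delta_rot":[0,0,-20]}]'
python3 - <<'E'
from h import *
o=r.get_obs(); print(o["joint_pos"],o["contact_force"])
t=np.radians(184.6); R=np.array([[np.cos(t),np.sin(t)],[-np.sin(t),np.cos(t)]])
for n in("top","scene"):
  s=imaging.snapshot(n); C=cloud(s); Z=C[...,2]*1000
  Q=(C[...,:2]*1000-np.array([563,-64.9]))@R.T; u,v=Q[...,0],Q[...,1]
  def ext(m,t):
    if m.sum()>5: print(n,t,m.sum(),"x",np.round(np.percentile(u[m],[1,50,99]),1),"y",np.round(np.percentile(v[m],[1,50,99]),1),"z",np.round(np.percentile(Z[m],[1,50,99]),1))
  near=(abs(v)<40)&(u<70)&(u>-180)
  ext(near&(u>10)&(Z>64)&(Z<76),"half top"); ext(near&(u>5)&(u<60)&(Z>84)&(Z<95),"hook"); ext(near&(u<-10)&(Z>66)&(Z<74),"fixed")
  ext(near&(u<-10)&(Z>95)&(abs(v)<9),"centre stuff")
  for v0,v1 in((-9,9),(-32,-14),(14,32)):
    m=near&(u<-15)&(Z>85)&(v>v0)&(v<v1)
    b=np.round(u/8)*8
    print(n,(v0,v1),[(int(k),int(np.median(Z[m&(b==k)])),int(Z[m&(b==k)].max())) for k in np.unique(b[m])])
  for l in("pull","bar","lever_tip"):
    for d in finder.find_in(l,s)[:1]:
      p=np.array(d["location"])*1000; print(n,l,d["score"],np.round(R@(p[:2]-[563,-64.9]),1),p[2])
cv2.imwrite("pics/s4.png",cv2.resize(s["img"][120:240,200:360],(800,600),interpolation=cv2.INTER_CUBIC))
E
```

```text
clock: 9.0
ee_pos: [0.4546, -0.0263, 0.3034]
tool_rot: [0.002, 0.136, 0.991, 0.0]
contact_force: [0.4, 0.6, -0.4]
opening: 0.996
grasp_force: 0.0
[-1.13796955e-01 -3.79782008e-01  1.89054644e+00  9.46826287e-05
  1.62615766e+00 -1.41130758e+00] [ 0.4317775   0.55980759 -0.40084019]
top fixed 807 x [-98.5 -46.9 -11.1] y [-27.7  -5.2  27.3] z [66.3 70.1 73.8]
top centre stuff 418 x [-118.3  -83.8  -48.3] y [-8.2 -0.2  8.6] z [ 95.8 122.2 205.5]
top (-9, 9) [(-120, 203, 205), (-112, 202, 207), (-104, 137, 140), (-96, 136, 140), (-88, 126, 170), (-80, 119, 169), (-72, 112, 116), (-64, 107, 112), (-56, 101, 105), (-48, 94, 99), (-40, 89, 94), (-32, 86, 89)]
top (-32, -14) [(-120, 203, 204), (-112, 202, 206), (-104, 187, 195), (-96, 179, 183), (-88, 169, 177), (-80, 157, 168), (-72, 135, 146), (-64, 116, 127), (-56, 95, 108), (-48, 92, 93)]
top (14, 32) [(-120, 203, 205), (-112, 201, 206), (-104, 189, 194), (-96, 178, 186), (-88, 168, 174), (-80, 158, 167), (-72, 135, 145), (-64, 116, 126), (-56, 94, 109), (-48, 92, 93)]
top pull 0.69 [-89.2  -3.5] 175.9
top bar 0.6 [-89.3   1.8] 180.29999
[... 317 characters left out ...]
 -45.1] y [-8.9 -3.9  7.3] z [ 95.4 131.2 202.9]
scene (-9, 9) [(-120, 198, 199), (-112, 202, 204), (-104, 134, 139), (-96, 133, 138), (-88, 125, 126), (-80, 121, 167), (-72, 114, 117), (-64, 107, 112), (-56, 101, 104), (-48, 94, 96), (-40, 89, 94), (-32, 85, 89)]
scene (-32, -14) [(-120, 197, 200), (-112, 201, 203), (-104, 188, 200), (-96, 178, 184), (-88, 167, 173), (-80, 157, 166), (-72, 137, 146), (-64, 121, 130), (-56, 99, 110), (-48, 88, 91)]
scene (14, 32) [(-120, 197, 200), (-112, 202, 203), (-88, 168, 170), (-80, 148, 165), (-72, 136, 141), (-64, 119, 129), (-56, 101, 111)]
scene pull 0.75 [-86.2 -23. ] 164.5
scene bar 0.7 [-85.3 -23.2] 168.9
scene lever_tip 0.71 [-82.8  -8.7] 135.3
```

View pics/s4.png

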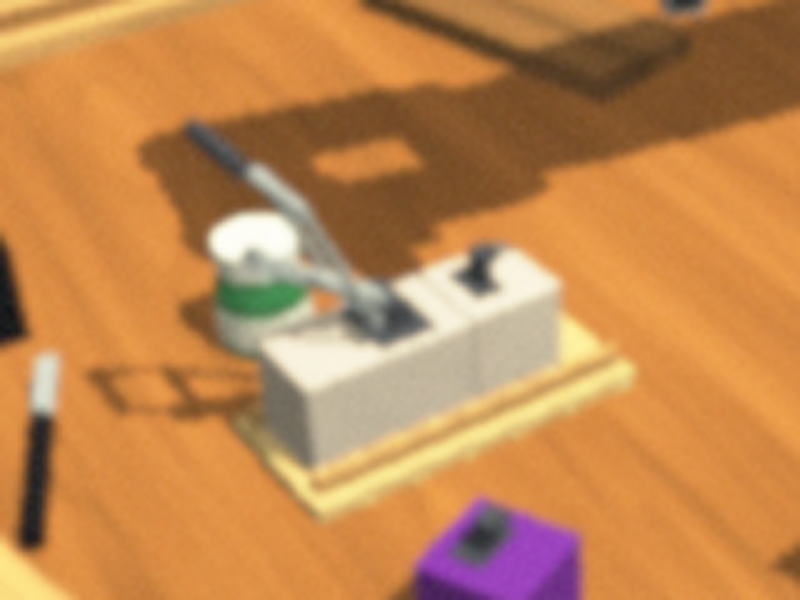

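The scene crop shows the two halves flush (joint at (475,330)), the hook at (485,265), the lever at about 0.61 rad and the loop folded back (its end at (200,135)). In cradle (x,z) the loop hinge is at about (-54,89), the loop elevation about 1.99 and the pull bar at about (-116,199). Next is the hover above the pull bar.

```bash
python3 -m inch '[{"fingers":40,"slide":[0,0,20],"delta_rot":[0,0,-9]},{"fingers":40,"slide":[20,-3,30],"delta_rot":[0,0,-18]},{"fingers":40,"slide":[50,-7,30],"delta_rot":[0,0,-27]},{"fingers":40,"slide":[90,-12,30],"delta_rot":[0,0,-36]},{"fingers":40,"slide":[130,-17,30],"delta_rot":[0,0,-45]},{"fingers":40,"slide":[170,-22,30],"delta_rot":[0,0,-54]},{"fingers":40,"slide":[205,-27,30],"delta_rot":[0,0,-63]},{"fingers":40,"slide":[223.5,-29,30],"delta_rot":[0,0,-70]},{"fingers":40,"slide":[223.5,-29,30],"delta_rot":[0,0,-70]},{"fingers":40,"slide":[223.5,-29,30],"delta_rot":[0,0,-70]}]'
python3 - <<'E'
from h import *
o=r.get_obs(); print(o["ee_pos"],o["opening"])
t=np.radians(184.6); R=np.array([[np.cos(t),np.sin(t)],[-np.sin(t),np.cos(t)]])
ee=o["ee_pos"]*1000; print("tcp cradle",R@(ee[:2]-[563,-64.9]))
s=imaging.snapshot("wrist"); C=cloud(s); Z=C[...,2]*1000
Q=(C[...,:2]*1000-np.array([563,-64.9]))@R.T; u,v=Q[...,0],Q[...,1]
m=(Z>190)&(Z<215)&(abs(v)<35)&(abs(u+116)<25)
if m.sum(): print(m.sum(),np.percentile(u[m],[2,50,98]),np.percentile(v[m],[2,50,98]),np.percentile(Z[m],[2,50,98]))
cv2.imwrite("pics/w5.png",s["img"])
for l in("pull",):
    for d in finder.find_in(l,s)[:1]:
      p=np.array(d["location"])*1000; print(l,d["score"],np.round(R@(p[:2]-[563,-64.9]),1),p[2])
E
```

```text
clock: 10.65
ee_pos: [0.6783, -0.0557, 0.329]
tool_rot: [-0.0, 0.677, 0.736, -0.0]
contact_force: [-0.4, 0.2, -0.3]
opening: 0.47
grasp_force: 0.0
[ 0.67834419 -0.05574386  0.3289566 ] 0.46955134924316017
tcp cradle [-115.70696021    0.12383072]
1209 [-117.97247441 -112.66927714 -104.01014279] [-26.42752063  -5.00115653  21.13296656] [191.61203707 203.80457283 205.72025554]
pull 0.8 [-102.7   -7. ] 187.4
```

View pics/w5.png

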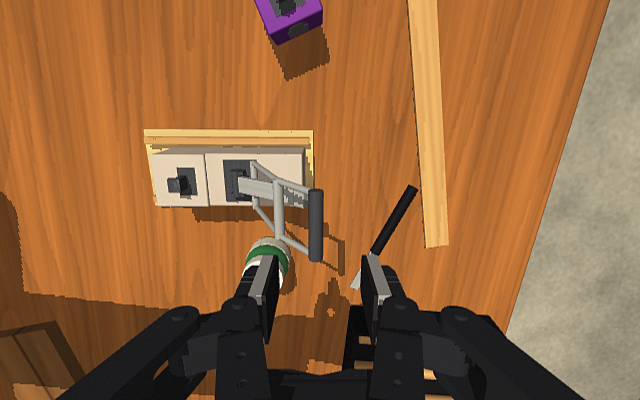

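The wrist view shows the pull bar (316,225) between the loop's sides, with the open fingers straddling its x position. Descending and pinching.

```bash
python3 -m inch '[{"fingers":40,"slide":[-0.5,1,-25],"delta_rot":[0,0,0]},{"fingers":40,"slide":[-0.5,1,-50],"delta_rot":[0,0,0]},{"fingers":40,"slide":[-0.5,1,-65],"delta_rot":[0,0,0]},{"fingers":40,"slide":[-0.5,1,-72],"delta_rot":[0,0,0]},{"fingers":40,"slide":[-0.5,1,-72],"delta_rot":[0,0,0]},{"fingers":6,"slide":[-0.5,1,-72],"delta_rot":[0,0,0]},{"fingers":6,"slide":[-0.5,1,-72],"delta_rot":[0,0,0]},{"fingers":6,"slide":[-0.5,1,-72],"delta_rot":[0,0,0]},{"fingers":6,"slide":[-0.5,1,-72],"delta_rot":[0,0,0]},{"fingers":6,"slide":[-0.5,1,-72],"delta_rot":[0,0,0]}]' 30
cat > path.py <<'E'
import numpy as np,sys
# cradle-frame pull position for lever a, loop elevation phi
def H(a): return np.array([-35-20*np.cos(a)-5*np.sin(a), 82+20*np.sin(a)-5*np.cos(a)])
def P(a,f): 
    e=np.array([np.cos(f),np.sin(f)]); m=np.array([-e[1],e[0]]); return H(a)+125.8*e+12*m, H(a)+81.8*e
a0,f0=map(float,sys.argv[1:3]); p0=P(a0,f0)[0]; t=np.radians(184.6)
for q in sys.argv[3:]:
    a,f=map(float,q.split(",")); p,b=P(a,f); d=p-p0
    print(q,"pull",p.round(1),"bar",b.round(1),"slide",np.round([d[0]*np.cos(t),d[0]*np.sin(t),d[1]],1))
E
python3 path.py .61 1.99 .61,1.9 .61,1.75 .61,1.55 .61,1.35 .61,1.15 .61,.95 .75,.8 .95,.75 1.2,.65 1.45,.55; echo; python3 path.py 1.45 .55 1.65,.45 1.85,.3 1.85,.15 1.85,0 1.85,-.1 1.85,-.2 1.85,-.27 1.83,-.31 1.78,-.33 1.7,-.33
```

```text
clock: 12.0
ee_pos: [0.6781, -0.0546, 0.2575]
tool_rot: [0.0, 0.678, 0.735, 0.0]
contact_force: [-0.8, -0.4, -0.2]
opening: 0.103
grasp_force: 29.6
.61,1.9 pull [-106.3  204.5] bar [-80.7 166.8] slide [-10.1  -0.8   5.1]
.61,1.75 pull [-88.5 211. ] bar [-68.8 169.8] slide [-27.8  -2.2  11.6]
.61,1.55 pull [-63.6 215.4] bar [-52.6 171.1] slide [-52.6  -4.2  16. ]
.61,1.35 pull [-38.4 214.7] bar [-36.3 169.2] slide [-77.8  -6.3  15.4]
.61,1.15 pull [-13.8 209.1] bar [-20.8 164. ] slide [-102.3   -8.2    9.7]
.61,.95 pull [  9.2 198.7] bar [ -6.7 155.9] slide [-125.2  -10.1   -0.7]
.75,.8 pull [ 26.  190.6] bar [  3.9 150.7] slide [-142.   -11.4   -8.8]
.95,.75 pull [ 33.2 189.9] bar [  9.2 151.1] slide [-149.1  -12.    -9.5]
1.2,.65 pull [ 46.  184.5] bar [ 18.2 148.3] slide [-161.9  -13.   -14.9]
1.45,.55 pull [ 58.6 177.2] bar [ 27.4 144. ] slide [-174.5  -14.   -22.1]

1.65,.45 pull [ 69.7 167.9] bar [ 35.3 137.9] slide [-11.   -0.9  -9.4]
1.85,.3 pull [ 82.3 151.2] bar [ 43.9 126.8] slide [-23.7  -1.9 -26. ]
1.85,.15 pull [ 88.3 133.3] bar [ 46.6 114.8] slide [-29.6  -2.4 -44. ]
1.85,0 pull [ 91.5 114.6] bar [ 47.5 102.6] slide [-32.8  -2.6 -62.6]
1.85,-.1 pull [ 92.1 102. ] bar [47.1 94.4] slide [-33.4  -2.7 -75.3]
1.85,-.2 pull [91.4 89.4] bar [45.9 86.4] slide [-32.7  -2.6 -87.9]
1.85,-.27 pull [90.1 80.6] bar [44.5 80.8] slide [-31.4  -2.5 -96.6]
1.83,-.31 pull [88.8 75.7] bar [43.2 77.7] slide [ -30.1   -2.4 -101.6]
1.78,-.33 pull [87.2 73.2] bar [41.6 76.1] slide [ -28.5   -2.3 -104. ]
1.7,-.33 pull [85.5 73.1] bar [40. 76.] slide [ -26.8   -2.2 -104.2]
```

```bash
python3 -m inch '[{"fingers":6,"slide":[-10,-0.8,5],"delta_rot":[0,0,0]},{"fingers":6,"slide":[-28,-2.2,11.6],"delta_rot":[0,0,0]},{"fingers":6,"slide":[-52.6,-4.2,16],"delta_rot":[0,0,0]},{"fingers":6,"slide":[-78,-6.3,15.4],"delta_rot":[0,0,0]},{"fingers":6,"slide":[-102,-8.2,9.7],"delta_rot":[0,0,0]},{"fingers":6,"slide":[-125,-10,-0.7],"delta_rot":[0,0,0]},{"fingers":6,"slide":[-142,-11.4,-8.8],"delta_rot":[0,0,0]},{"fingers":6,"slide":[-149,-12,-9.5],"delta_rot":[0,0,0]},{"fingers":6,"slide":[-162,-13,-15],"delta_rot":[0,0,0]},{"fingers":6,"slide":[-174.5,-14,-22],"delta_rot":[0,0,0]}]'
python3 - <<'E'
from h import *
s=imaging.snapshot("scene"); t=np.radians(184.6); R=np.array([[np.cos(t),np.sin(t)],[-np.sin(t),np.cos(t)]])
for l in("pull","lever_tip"):
    for d in finder.find_in(l,s)[:1]:
      p=np.array(d["location"])*1000; print(l,d["score"],np.round(R@(p[:2]-[563,-64.9]),1),p[2])
cv2.imwrite("pics/s6.png",cv2.resize(s["img"][100:240,200:360],(640,560),interpolation=cv2.INTER_CUBIC))
E
```

```text
clock: 13.25
ee_pos: [0.5031, -0.0686, 0.2355]
tool_rot: [0.0, 0.678, 0.735, 0.0]
contact_force: [4.9, -0.2, -2.0]
opening: 0.099
grasp_force: 29.2
pull 0.62 [ 20.6 -15.1] 139.0
lever_tip 0.55 [-17.   -9.5] 136.5
```

View pics/s6.png

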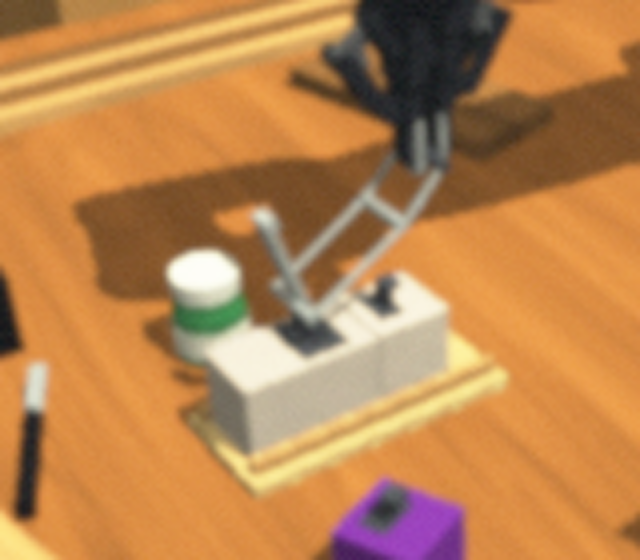

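The crop shows the pull bar held in the fingers at (425,160), the loop taut and the lever nearly upright (265,220), as planned. Continuing outwards and down.

```bash
python3 -m inch '[{"fingers":6,"slide":[-11,-0.9,-9.4],"delta_rot":[0,0,0]},{"fingers":6,"slide":[-23.7,-1.9,-26],"delta_rot":[0,0,0]},{"fingers":6,"slide":[-29.6,-2.4,-44],"delta_rot":[0,0,0]},{"fingers":6,"slide":[-32.8,-2.6,-62.6],"delta_rot":[0,0,0]},{"fingers":6,"slide":[-33.4,-2.7,-75.3],"delta_rot":[0,0,0]},{"fingers":6,"slide":[-32.7,-2.6,-88],"delta_rot":[0,0,0]},{"fingers":6,"slide":[-31.4,-2.5,-96.5],"delta_rot":[0,0,0]},{"fingers":6,"slide":[-30,-2.4,-101],"delta_rot":[0,0,0]},{"fingers":6,"slide":[-28.5,-2.3,-103],"delta_rot":[0,0,0]},{"fingers":6,"slide":[-27,-2.2,-103],"delta_rot":[0,0,0]}]'
python3 - <<'E'
from h import *
s=imaging.snapshot("scene"); t=np.radians(184.6); R=np.array([[np.cos(t),np.sin(t)],[-np.sin(t),np.cos(t)]])
C=cloud(s); Z=C[...,2]*1000
Q=(C[...,:2]*1000-np.array([563,-64.9]))@R.T; u,v=Q[...,0],Q[...,1]
m=(abs(v)<12)&(u>-60)&(u<10)&(Z>105)
b=np.round(Z/10)*10
print([(int(k),int(np.median(u[m&(b==k)]))) for k in np.unique(b[m])])
cv2.imwrite("pics/s7.png",cv2.resize(s["img"][130:220,230:330],(660,594),interpolation=cv2.INTER_CUBIC))
E
```

```text
clock: 14.65
ee_pos: [0.4744, -0.0711, 0.1344]
tool_rot: [-0.003, 0.678, 0.735, -0.003]
contact_force: [-58.6, -0.4, 57.4]
opening: 0.1
grasp_force: 37.1
[(110, -24), (120, -21), (130, -17), (140, -14), (150, -11), (160, -8), (170, -5)]
```

View pics/s7.png

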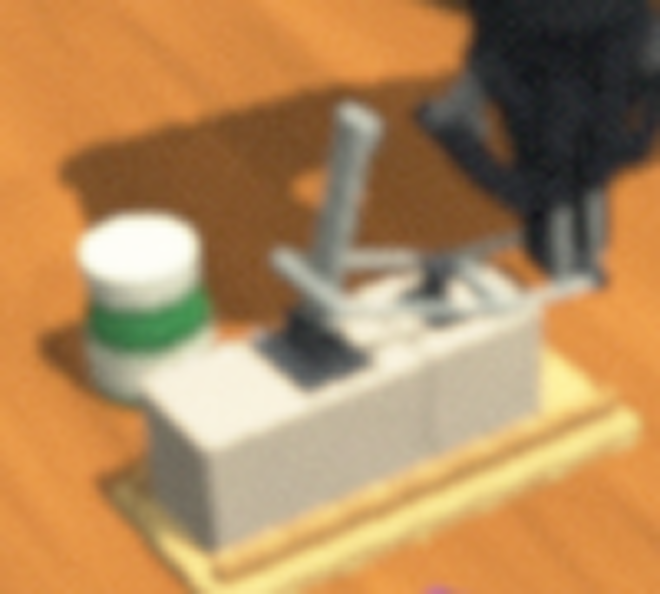

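The crop shows the loop lying over the hook (440,275), the lever past upright (about 1.88 rad) and a finger's back leaning on the half's rear top edge (525,250), which explains the 58 N. I'll ease off upwards and outwards before opening.

```bash
python3 -m inch '[{"fingers":6,"slide":[-2,0,3],"delta_rot":[0,0,0]},{"fingers":6,"slide":[-2.5,0,6],"delta_rot":[0,0,0]},{"fingers":14,"slide":[-2.5,0,7],"delta_rot":[0,0,0]},{"fingers":20,"slide":[-2.5,0,9],"delta_rot":[0,0,0]},{"fingers":24,"slide":[-2.5,0,12],"delta_rot":[0,0,0]},{"fingers":26,"slide":[-2.5,0,16],"delta_rot":[0,0,0]},{"fingers":28,"slide":[-2.5,0,22],"delta_rot":[0,0,0]},{"fingers":30,"slide":[-2.5,0,32],"delta_rot":[0,0,0]},{"fingers":30,"slide":[-3,0,50],"delta_rot":[0,0,0]},{"fingers":30,"slide":[-3,0,80],"delta_rot":[0,0,0]}]'
cat > look.py <<'E'
from h import *
import sys
t=np.radians(184.6); R=np.array([[np.cos(t),np.sin(t)],[-np.sin(t),np.cos(t)]])
o=r.get_obs(); print("tcp cradle",R@(o["ee_pos"][:2]*1000-[563,-64.9]),o["ee_pos"][2],o["contact_force"])
for n in("scene","top"):
  s=imaging.snapshot(n); C=cloud(s); Z=C[...,2]*1000
  Q=(C[...,:2]*1000-np.array([563,-64.9]))@R.T; u,v=Q[...,0],Q[...,1]
  m=(abs(v)<8)&(u>-140)&(u<8)&(Z>85)
  b=np.round(Z/10)*10
  print(n,"lever z:u",[(int(k),int(np.median(u[m&(b==k)])),int((m&(b==k)).sum())) for k in np.unique(b[m])])
  for v0,v1 in((-20,-9),(9,20),(-26,-20),(20,26)):
    m=(v>v0)&(v<v1)&(u>4)&(u<110)&(Z>72)&(Z<115); b2=np.round(u/5)*5
    print(n,(v0,v1),[(int(k),int(np.median(Z[m&(b2==k)]))) for k in np.unique(b2[m])])
  m=(abs(v)<30)&(u>5)&(u<70)&(Z>64)&(Z<72.5)
  if m.sum(): print("half top",np.percentile(u[m],[1,99]),np.percentile(v[m],[1,99]))
  if len(sys.argv)>1 and n=="scene": cv2.imwrite(sys.argv[1],cv2.resize(s["img"][130:220,230:330],(660,594),interpolation=cv2.INTER_CUBIC))
E
python3 look.py pics/s8.png
```

```text
clock: 15.95
ee_pos: [0.4733, -0.0707, 0.2135]
tool_rot: [-0.0, 0.678, 0.735, -0.0]
contact_force: [1.2, -0.9, -0.4]
opening: 0.348
grasp_force: 0.0
tcp cradle [89.877536   -1.37890916] 0.21347569756872792 [ 1.20395493 -0.87261972 -0.35853299]
scene lever z:u [(90, -31, 13), (100, -32, 15), (110, -25, 15), (120, -22, 14), (130, -20, 11), (140, -17, 15), (150, -15, 11), (160, -11, 16), (170, -8, 10)]
scene (-20, -9) [(30, 81), (40, 74), (45, 76), (50, 75), (85, 73), (90, 73)]
scene (9, 20) [(10, 88), (15, 84), (20, 82), (25, 81), (30, 78), (35, 80), (45, 76), (50, 74), (55, 73), (60, 74), (65, 73), (70, 73), (75, 73), (85, 72), (90, 73), (95, 73)]
scene (-26, -20) [(5, 89), (10, 87), (15, 85), (20, 84), (25, 83), (30, 79), (35, 77), (40, 76), (45, 77), (55, 74), (60, 75), (70, 73), (90, 73)]
scene (20, 26) [(5, 86), (10, 84), (50, 74), (75, 72)]
half top [ 5.31783982 65.53221291] [-29.41771008  26.21307557]
top lever z:u [(100, -33, 23), (110, -34, 16), (120, -27, 12), (130, -23, 11), (140, -22, 3), (150, -18, 12), (160, -13, 8), (170, -10, 45)]
top (-20, -9) [(5, 73), (10, 72), (15, 83), (20, 73), (25, 81), (30, 78), (35, 76), (40, 76), (45, 77), (50, 72), (70, 72)]
top (9, 20) []
top (-26, -20) [(5, 88), (10, 87), (15, 86), (20, 83), (25, 82), (30, 79), (35, 78), (40, 74), (45, 77), (50, 74), (55, 74), (60, 75), (65, 73), (70, 73), (75, 74), (80, 73), (85, 74), (90, 75)]
top (20, 26) []
half top [ 5.29150054 55.65766927] [-26.96422743   4.69090552]
```

View pics/s8.png

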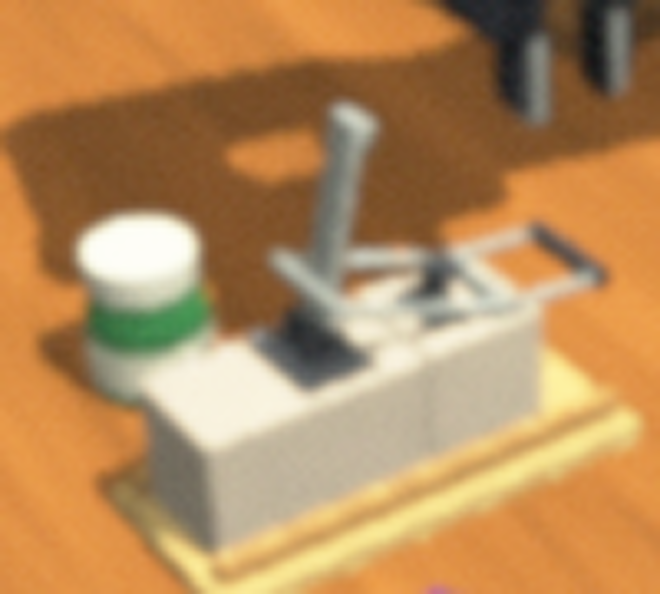

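The crop shows the loop's bar lying behind the hook (490,290), the hook inside the loop, and the lever upright (340,180) at about 1.85 rad. Next: push the lever over with closed fingers.

```bash
python3 - <<'E'
import numpy as np
t=np.radians(184.6); tcp0=np.array([89.9,212.4])
for a in(2.0,1.85,1.7,1.5,1.3,1.1,.9,.7,.5,.35,.2,.1,0,-.02):
    d=np.array([-np.cos(a),np.sin(a)]);n=np.array([np.sin(a),np.cos(a)])
    c=np.array([-35,82])+70*d+4*n; T=c+[14.5,73]; s=T-tcp0
    print(a,c.round(1),"slide",np.round([s[0]*np.cos(t),s[0]*np.sin(t),s[1]],1))
E
python3 -m inch '[{"fingers":20,"slide":[0,0,15],"delta_rot":[0,0,0]},{"fingers":0,"slide":[15,1.2,15],"delta_rot":[0,0,0]},{"fingers":0,"slide":[35,2.8,12],"delta_rot":[0,0,0]},{"fingers":0,"slide":[55,4.4,10],"delta_rot":[0,0,0]},{"fingers":0,"slide":[65,5.2,10],"delta_rot":[0,0,0]},{"fingers":0,"slide":[75,6,10],"delta_rot":[0,0,0]},{"fingers":0,"slide":[82,6.6,10],"delta_rot":[0,0,0]},{"fingers":0,"slide":[88,7,10],"delta_rot":[0,0,0]},{"fingers":0,"slide":[94,7.5,10],"delta_rot":[0,0,0]},{"fingers":0,"slide":[100,8,10],"delta_rot":[0,0,0]}]'
python3 look.py
```

```text
2.0 [ -2.2 144. ] slide [77.4  6.2  4.6]
1.85 [-11.9 148.2] slide [87.   7.   8.8]
1.7 [-22.  150.9] slide [97.1  7.8 11.5]
1.5 [-36.  152.1] slide [111.    8.9  12.7]
1.3 [-49.9 150.5] slide [124.9  10.   11.1]
1.1 [-63.2 146.2] slide [138.1  11.1   6.8]
0.9 [-75.4 139.3] slide [ 1.503e+02  1.210e+01 -1.000e-01]
0.7 [-86.  130.2] slide [160.8  12.9  -9.2]
0.5 [-94.5 119.1] slide [169.4  13.6 -20.3]
0.35 [-99.4 109.8] slide [174.2  14.  -29.6]
0.2 [-102.8   99.8] slide [177.6  14.3 -39.6]
0.1 [-104.3   93. ] slide [179.1  14.4 -46.4]
0 [-105.   86.] slide [179.8  14.5 -53.4]
-0.02 [-105.1   84.6] slide [179.9  14.5 -54.8]
clock: 17.3
ee_pos: [0.5739, -0.0628, 0.2225]
tool_rot: [0.0, 0.678, 0.735, 0.0]
contact_force: [-0.9, 0.6, 0.6]
opening: 0.003
grasp_force: 0.5
tcp cradle [-11.02945968  -1.25595255] 0.22251797576099674 [-0.86778522  0.62249161  0.57410722]
scene lever z:u [(90, -33, 5), (100, -38, 15), (110, -33, 8), (120, -32, 11), (130, -33, 9), (140, -33, 8), (150, -33, 12), (160, -25, 21), (170, -23, 31), (180, -22, 19), (190, -20, 3), (200, -21, 19), (210, -24, 11), (220, -25
[... 430 characters left out ...]
 -9) [(35, 77), (40, 76), (80, 73), (85, 75), (90, 74)]
scene (9, 20) [(5, 86), (10, 83), (15, 81), (20, 81), (25, 80), (30, 78), (50, 73), (55, 74), (60, 73), (65, 74), (70, 72), (75, 73), (80, 72), (85, 74), (90, 72)]
scene (-26, -20) [(5, 88), (10, 84), (15, 83), (20, 79), (25, 80), (30, 78), (35, 76), (40, 76), (45, 75), (50, 72), (55, 73), (65, 73), (70, 74), (80, 73), (85, 74), (90, 72)]
scene (20, 26) [(10, 84), (50, 74), (55, 73), (65, 73), (90, 73)]
half top [ 5.24207202 69.12152462] [-29.43888189  26.31224995]
top lever z:u [(460, -57, 15), (470, -50, 67), (480, -34, 274), (490, -12, 486)]
top (-20, -9) []
top (9, 20) []
top (-26, -20) []
top (20, 26) [(75, 72), (80, 73), (85, 73)]
```

```bash
python3 -m inch '[{"fingers":0,"slide":[8,0.6,1.5],"delta_rot":[0,0,0]},{"fingers":0,"slide":[17,1.4,2],"delta_rot":[0,0,0]},{"fingers":0,"slide":[25,2,1],"delta_rot":[0,0,0]},{"fingers":0,"slide":[32,2.6,-1],"delta_rot":[0,0,0]},{"fingers":0,"slide":[38,3,-3],"delta_rot":[0,0,0]},{"fingers":0,"slide":[44,3.5,-6],"delta_rot":[0,0,0]},{"fingers":0,"slide":[50,4,-10],"delta_rot":[0,0,0]},{"fingers":0,"slide":[56,4.5,-15],"delta_rot":[0,0,0]},{"fingers":0,"slide":[59,4.7,-17],"delta_rot":[0,0,0]},{"fingers":0,"slide":[59,4.7,-17],"delta_rot":[0,0,0]}]'
python3 look.py pics/s9.png
```

```text
clock: 18.65
ee_pos: [0.6327, -0.0581, 0.205]
tool_rot: [-0.0, 0.678, 0.735, -0.0]
contact_force: [-0.3, 0.9, -0.4]
opening: -0.001
grasp_force: 0.0
tcp cradle [-69.99272209  -1.22422446] 0.20501100853308196 [-0.2665264   0.91777831 -0.36957019]
scene lever z:u [(90, -50, 13), (100, -46, 5), (110, -57, 5), (120, -68, 5), (130, -75, 7), (140, -84, 22), (150, -81, 26), (160, -81, 16), (170, -69, 7), (180, -66, 13), (190, -78, 29), (200, -62, 27), (210, -29, 16), (220, -108, 61), (230, -113, 47), (240, -109, 16), (250, -106, 12), (260, -105, 11), (270, -105, 13), (280, -105, 12), (290, -105, 16), (300, -103, 19), (310, -99, 7), (320, -113, 8), (330, -112, 13), (340, -112, 16), (350, -111, 14), (360, -111, 10), (370, -113, 26), (380, -109, 2), (410, -117, 5), (420, -118, 9), (430, -117, 10), (440, -114, 14), (450, -108, 18), (460, -97, 24), (470, -72, 38)]
scene (-20, -9) [(15, 77), (30, 78), (35, 77), (70, 77), (75, 78), (80, 80)]
scene (9, 20) [(5, 79), (10, 79), (15, 77), (20, 77), (25, 74), (30, 75), (50, 76), (55, 75), (60, 77), (65, 75), (70, 76), (75, 77), (80, 80)]
scene (-26, -20) [(5, 79), (10, 79), (15, 77), (20, 77), (25, 75), (30, 75), (35, 73), (40, 75), (45, 76), (50, 74), (55, 76), (60, 74), (65, 75), (70, 76), (75, 79), (80, 76)]
scene (20, 26) [(5, 79), (10, 80), (15, 79), (20, 73), (25, 75), (30, 74), (50, 76), (65, 76), (70, 75), (75, 78), (80, 80)]
half top [ 5.5816011  57.99453741] [-29.4388542   25.68122964]
top lever z:u [(190, -42, 1), (200, -37, 2), (210, -33, 3), (220, -17, 47), (230, -20, 81), (240, -31, 38), (250, -33, 24), (260, -35, 12), (270, -35, 12), (280, -34, 15), (290, -35, 1), (320, -27, 6), (330, -27, 16), (340, -28, 35), (350, -29, 11), (360, -26, 1), (370, -27, 51), (380, -30, 37), (410, -23, 3), (420, -22, 29), (430, -23, 54), (440, -26, 88), (450, -32, 164), (460, -45, 338), (470, -69, 594)]
top (-20, -9) []
top (9, 20) []
top (-26, -20) []
top (20, 26) []
```

View pics/s9.png

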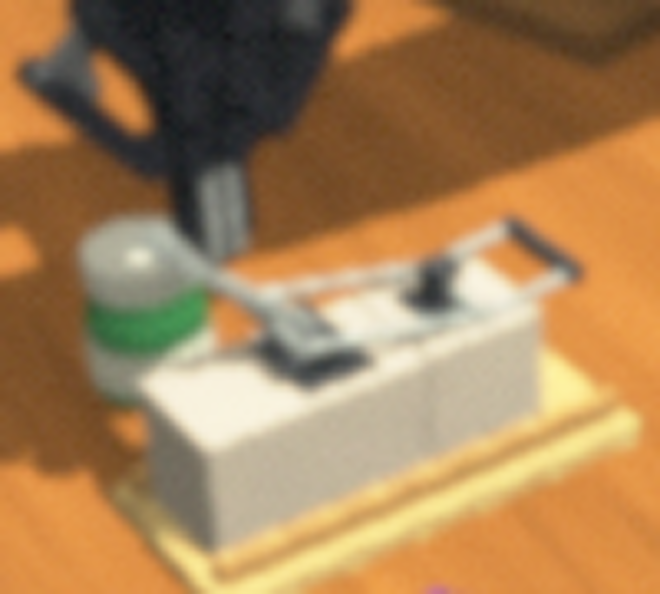

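The crop shows the bar behind the hook (435,285) and the lever down to about 0.8 rad under the fingertips (220,250). Pushing it shut.

```bash
python3 -m inch '[{"fingers":0,"slide":[5,0.4,-5],"delta_rot":[0,0,0]},{"fingers":0,"slide":[10,0.8,-12],"delta_rot":[0,0,0]},{"fingers":0,"slide":[13,1,-18],"delta_rot":[0,0,0]},{"fingers":0,"slide":[15,1.2,-23],"delta_rot":[0,0,0]},{"fingers":0,"slide":[17,1.4,-28],"delta_rot":[0,0,0]},{"fingers":0,"slide":[18.6,1.5,-34],"delta_rot":[0,0,0]},{"fingers":0,"slide":[20,1.6,-40],"delta_rot":[0,0,0]},{"fingers":0,"slide":[21,1.7,-45],"delta_rot":[0,0,0]},{"fingers":0,"slide":[21,1.7,-47],"delta_rot":[0,0,0]},{"fingers":0,"slide":[21,1.7,-47],"delta_rot":[0,0,0]}]'
```

```text
clock: 20.0
ee_pos: [0.6536, -0.0564, 0.1587]
tool_rot: [0.0, 0.678, 0.735, 0.0]
contact_force: [-1.4, 0.5, 3.6]
opening: 0.003
grasp_force: 1.6
```

```bash
python3 -m inch '[{"fingers":0,"slide":[0,0,-1],"delta_rot":[0,0,0]},{"fingers":0,"slide":[0,0,-1],"delta_rot":[0,0,0]},{"fingers":0,"slide":[0,0,10],"delta_rot":[0,0,0]},{"fingers":0,"slide":[0,0,40],"delta_rot":[0,0,0]},{"fingers":0,"slide":[0,0,90],"delta_rot":[0,0,0]},{"fingers":0,"slide":[-20,40,140],"delta_rot":[0,0,0]},{"fingers":0,"slide":[-50,90,160],"delta_rot":[0,0,0]},{"fingers":0,"slide":[-80,140,160],"delta_rot":[0,0,0]},{"fingers":0,"slide":[-100,180,160],"delta_rot":[0,0,0]},{"fingers":0,"slide":[-100,180,160],"delta_rot":[0,0,0]}]'
python3 look.py pics/s10.png | cut -c1-400
```

```text
clock: 21.25
ee_pos: [0.5524, 0.1257, 0.3193]
tool_rot: [0.0, 0.676, 0.737, 0.001]
contact_force: [0.9, -0.4, -0.4]
opening: 0.002
grasp_force: 0.0
tcp cradle [  -4.7498509  -190.88085094] 0.3193284977486999 [ 0.90826688 -0.3862671  -0.38324433]
scene lever z:u [(90, -79, 62)]
scene (-20, -9) [(20, 89), (25, 78), (30, 76), (35, 77), (70, 85), (75, 88), (80, 90)]
scene (9, 20) [(5, 75), (10, 76), (15, 74), (20, 75), (25, 76), (30, 76), (45, 77), (50, 79), (55, 80), (60, 82), (65, 84), (70, 84), (75, 88), (80, 90)]
scene (-26, -20) [(5, 75), (10, 75), (15, 74), (20, 76), (25, 76), (30, 75), (35, 78), (40, 76), (45, 78), (50, 79), (55, 80), (60, 82), (65, 84), (70, 88), (75, 86), (80, 87), (85, 85)]
scene (20, 26) [(15, 76), (30, 76), (35, 77), (40, 78), (45, 79), (55, 80), (60, 83), (65, 82), (70, 85), (75, 84), (80, 89)]
half top [ 5.34453124 58.44311034] [-29.43123381  24.66158185]
top lever z:u [(90, -79, 283)]
top (-20, -9) [(5, 72), (10, 74), (15, 72), (20, 72), (25, 76), (30, 78), (35, 72), (40, 73), (45, 72), (50, 77), (55, 72), (65, 84), (70, 90), (75, 90), (80, 84)]
top (9, 20) [(5, 73), (10, 74), (15, 72), (20, 72), (25, 76), (30, 79), (35, 73), (40, 72), (45, 72), (50, 78), (55, 72), (60, 83), (65, 84), (70, 90), (75, 90), (80, 87)]
top (-26, -20) [(5, 77), (10, 76), (15, 77), (20, 77), (25, 76), (30, 78), (35, 79), (40, 79), (45, 79), (50, 83), (55, 83), (60, 85), (65, 84), (70, 87), (75, 90), (80, 87)]
top (20, 26) [(5, 77), (10, 78), (15, 77), (20, 77), (25, 77), (30, 79), (35, 78), (40, 80), (45, 81), (50, 82), (55, 83), (60, 85), (65, 85), (70, 88), (75, 89)]
half top [ 5.49818718 55.66165685] [-26.74345797  28.76592168]
```

View pics/s10.png

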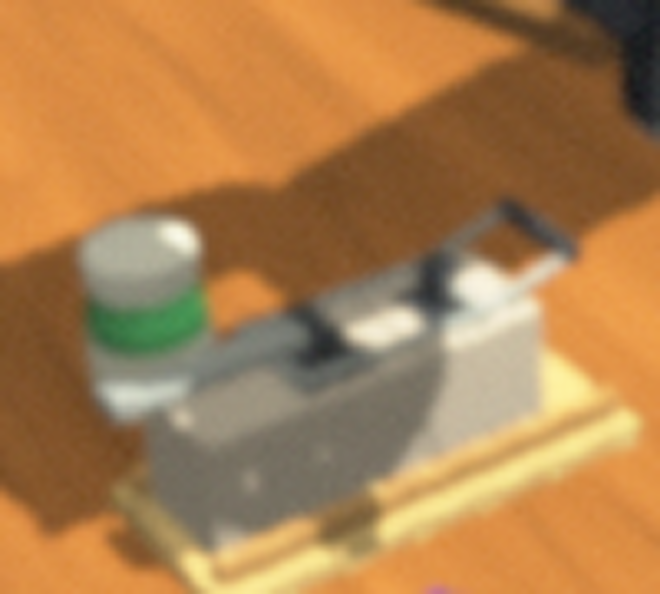

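The crop shows the lever lying flat (260,340), the bar held behind the hook (435,285), and the halves closed. Nothing else was disturbed, so I'm handing in.

```bash
python3 -c "
from bench import r
print(r.finish_job())"
```

```text
the job is handed in; nothing more can be done
None
```

The mould is closed and handed in: the loose half is flush against the fixed half, the loop's bar is behind the hook, and the lever is shut flat. The final pictures show this and the bystanders in view undisturbed. The hand-in gave no verdict, and there was a 58 N push on the tool while hooking the loop, probably from a finger or the loop's wires on the half's rear edge. If the gripper's body took that push, it would break the 40 N limit.

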